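# Rebuild the film winder's slip clutch

### The arm

A 7-joint arm with a two-finger parallel gripper is mounted at the origin on the work surface. World frame = base frame: x ahead of the robot, y to its left, z up, the work surface at z = 0. Lengths are in m, angles in rad, forces in N, time in s.
With the tool pointing down it reaches from about 0.425 to 0.95 m from the base axis. Payload 4.7 kg.
Tool frame: the origin (TCP) lies at the very end of the fingers, on their centre line; the grasp point (between the pads) lies 19 mm behind it; z points along the fingers, y is the line along which they close (so a half turn about z gives the same grasp; the last joint's range is limited). The gripper opens to 85 mm and grips with 20 to 120 N. Pads are 22 mm wide; open, the fingers measure 114 mm over their backs; the gripper's body (76 mm by 85 mm) begins 54 mm behind the grasp point. The pads swing forward as they close: fully open they stand 13 mm farther back than shut.
Start: joints at [-1.261, 0.469, -0.049, 1.532, 0.024, 1.141, -0.082], TCP at [0.224, 0.637, 0.231] pointing down, gripper open.
Joint ranges: [-2.59, 2.59], [-0.33, 1.99], [-1.39, 1.29], [0.1, 2.45], [-1.04, 4.18], [0.21, 1.99], [-2.66, 2.66]. Speed limits (rad/s): [2.57, 2.57, 3.14, 3.14, 3.14, 3.14, 3.14].

### API

Orientations are given as a unit quaternion [w, x, y, z].
In Python, from rig import bot gives the robot as it stands. The module is installed in compiled form; this text tells all that it offers. Calls block until the motion is done:
- bot.move_to(position, orientation): joint-space move of the TCP to a pose.
- bot.movel(position, velocity=0.15, rot=None): straight line of the TCP; rot=None keeps the orientation; velocity is the mean speed in m/s.
- bot.goto_joints(angles): joint-space move.
- bot.command_gripper(opening): finger opening in m; the grip force is fixed at half the most; returns when the fingers have stopped.
- bot.sleep(seconds).
- bot.solve_ik(position, orientation): joint angles nearest the present ones, or None.
- bot.observe(): the state.
- bot.get_image(name): name is "scene" or "top" or "wrist"; returns a dict with "image" (384x512x3 uint8, red, green, blue), "mtx" (3x3 intrinsics, pixels), "k1" (the pictures are not rectified: a ray, as slopes to the right and down, at radius r is drawn at 1 + k1 r^2 times it, then the intrinsics apply), "camera_from_world" (4x4, takes a point from world to camera coordinates). Camera axes: x right, y down, z forward; pixel columns grow to the right and rows downward; lengths in m; the calibration is good to about 2 mm. A picture is of the moment at which its call begins. There is no depth.
A pose or a line that the arm cannot do raises bot.Unreachable and nothing moves.
- bot.job_done(): hands the job in; it is judged then, once.
The state is a dict: "time_s": time; "joint_pos": joint angles; "dq": joint speeds; "joint_efforts": joint torques, N m; "eef_pos": TCP position; "ee_rot": TCP orientation; "wrist_force": force on the tool from outside, world axes, zero at the start; "wrist_torque": the same for the moment, N m; "grip_width": finger opening in m; "finger_force": force on a finger pad.
Only numpy, scipy, OpenCV 4.12 (cv2) and the standard library are available. Lean on these libraries where they do the work, as an engineer would, in place of code of your own. Each camera call takes 0.05 s, during which the arm holds its last target. There are 200 camera calls.

### The job

Rebuild the slip clutch of the film winder: first slide the cork disc onto the splined hub with its red tab on the crank's side, then the steel separator plate on top of it with its blue tab on the opposite side, each on the splines and fully home. The splines stand at an unknown angle, so feel for them with a light, turning push and never force the sprung hub far down (8 mm is too much); leave the canisters and the reel where they are.

Things in the scene. Friction and masses are not known exactly. Their poses are not given: they have to be found in the camera images.
- hub_axis (a point): On the hub's vertical axis, at the top of its round shoulder (44 mm across, 45 mm above the table), where the first plate's underside rests. Axes of the fixed housing: z up, +y to the orange crank. Four upright splines 10.6 mm wide, 36 mm across, stand on the shoulder and end 24 mm above it. Housing: black block 90 x 90 mm, 22 mm high, centred on the axis; the crank, under 25 mm high, reaches 91 mm out.
- hub_tip (a point): Top of the hub at rest, 35 mm above the shoulder, on the axis. The hub's round core, 26 mm across, rises plain above the splines as a pilot to 29 mm above the shoulder, then tapers to 16 mm across here. The hub cannot turn. Its spline angle is not measured: plates seat with the tab at the crank's (or the opposite) direction plus an unknown angle of -0.5 to +0.5 rad, the same for both plates.
- hub (a joint): How far the sprung hub is pushed down, in m: 0 at rest, 0.012 at its hard stop. It starts to move at about 4 N and then gives 1 mm for each 1.5 N (8 mm at 16 N). A plate pressed on the spline ends drives it down; when the teeth find the gaps it springs back up.
- cork_disc_center (a point): Centre (half-way up) of the dark cork-brown disc: ring 10 mm thick, 60 mm across, 40 to 85 g, z up, +x to its red tab (18 mm wide, ends 53 mm out). Grip flats on +y and -y, 26 mm long, 62 mm apart. In its 40 mm hole four teeth 10.6 mm wide, at 45 degrees to the tab, leave 28.4 mm; they pass between the splines with 0.07 rad of play each way. Lies loose on a white riser 48 mm across, 20 mm high.
- steel_plate_center (a point): Centre (half-way up) of the grey metal separator plate; same shape, size, axes, teeth and flats as the cork disc, but with a blue tab, 90 to 180 g. It starts on a second fixed riser just like the other, 20 mm high.
- cork_disc_tab (a point): Point on the cork disc's red tab, 45 mm from the disc's centre along its +x, half-way up.
- steel_plate_tab (a point): Point on the separator plate's blue tab, 45 mm from the plate's centre along its +x, half-way up.
- can_a_center (a point): Centre of a loose smoke-grey film canister, 32 mm across, 52 mm high, standing beyond the winder. Leave it alone.
- can_b_center (a point): Centre of a loose smoke-grey film canister, 32 mm across, 52 mm high, standing beyond the winder. Leave it alone.
- can_c_center (a point): Centre of a loose smoke-grey film canister, 32 mm across, 52 mm high, standing beyond the winder. Leave it alone.
- reel_center (a point): Centre of a loose stainless steel film reel lying flat, 75 mm across, 35 mm high, near the canisters. Leave it alone.
There are look-alikes about, which are no part of the job. Leave any green or purple look-alike of the part that bears hub alone.

How it is judged:
By the outcome, as a careful person would: the job done as asked, in the order asked, and still so for the second after the job is handed in, with the robot touching nothing.
It also fails if it takes over 72 s, if anything falls off the work surface, if the arm or the gripper's body presses on something with over 40 N, if the wrist force passes 120 N, or if a joint passes its speed limit or range.

## Working session

There is one attempt and no reset: what is moved stays moved. The work goes in short steps, each a Python script; the robot and the scene stay as the last script left them, time stands still between calls to the robot, and variables do not carry over. Pictures are saved under pics/ and viewed, at most 10 in all, crops included, and the job is handed in when it is done.

```bash
mkdir -p pics; ls; python3 - <<'E'
from rig import bot
import cv2,pickle
d={}
for n in("scene","top"):
    r=bot.get_image(n); d[n]=r
    cv2.imwrite(f"pics/{n}0.png",cv2.resize(r["image"][:,:,::-1],(800,600),interpolation=cv2.INTER_CUBIC))
pickle.dump(d,open("img0.pkl","wb"))
o=bot.observe();print(o)
E
```

```text
pics
{'time_s': 0.1, 'joint_pos': array([-1.26091947,  0.46936849, -0.04858192,  1.53359997,  0.02409584,
        1.14100786, -0.08228842]), 'dq': array([-0.00103244, -0.00023385,  0.00081237, -0.00396769, -0.00031048,
       -0.00011322,  0.00065234]), 'joint_efforts': array([ 1.12700833e-03, -5.11516285e+01, -4.67527122e-02, -2.38388604e+01,
        1.07784255e-02,  4.37424067e-03, -1.94468578e-05]), 'eef_pos': array([0.22413989, 0.63612682, 0.23035033]), 'ee_rot': array([-1.18910802e-04,  1.68565794e-01,  9.85689994e-01, -8.91254851e-04]), 'wrist_force': array([-0.45313067, -0.53149212, -0.38525925]), 'wrist_torque': array([0.01394765, 0.00381933, 0.00746332]), 'finger_force': 0.0, 'grip_width': 0.08521855268215243}
```

View pics/top0.png

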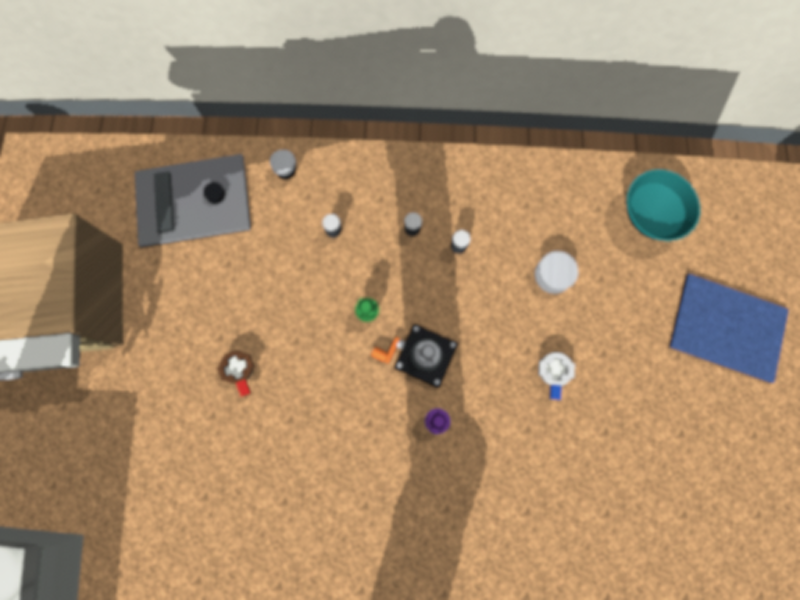

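View pics/scene0.png

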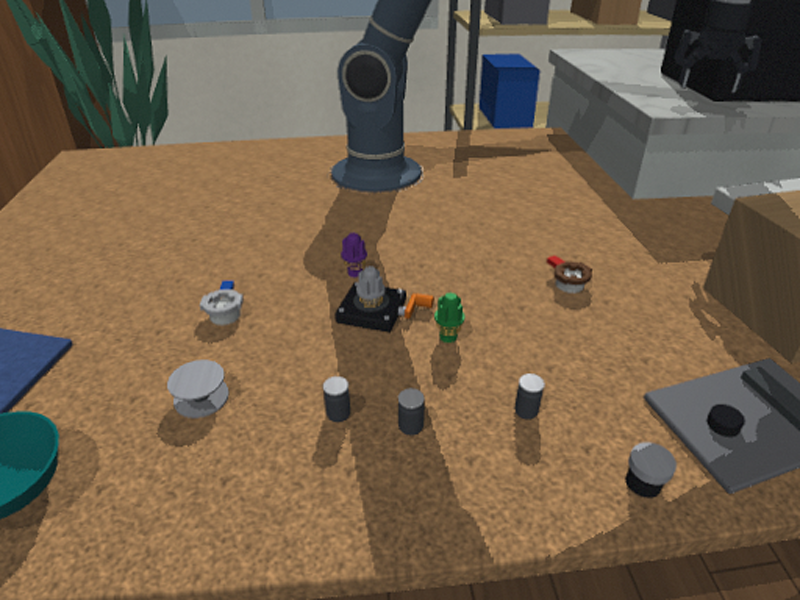

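Candidates for the hub part: grey (427,352) on the black block with the orange crank at (385,352); the green (367,309) and purple (437,421) ones are look-alikes. The cork disc with its red tab is at (237,367), and the steel plate with its blue tab at (556,369). I'll turn these into positions next, then check them from close up with the wrist camera.

```bash
cat > h.py <<'E'
import numpy as np,cv2
from rig import bot
def p2w(r,uv,z):
    n=cv2.undistortPoints(np.array([[uv]],float),r["mtx"],np.array([r["k1"],0,0,0.]))[0,0]
    T=r["camera_from_world"];R=T[:3,:3];c=-R.T@T[:3,3];d=R.T@np.array([n[0],n[1],1])
    return c+d*(z-c[2])/d[2]
def w2p(r,P):
    q=r["camera_from_world"][:3]@np.append(P,1);q=q/q[2]
    f=1+r["k1"]*(q[0]**2+q[1]**2);return (r["mtx"]@np.array([q[0]*f,q[1]*f,1]))[:2]
def quat(yaw): # tool down, tool y axis at angle yaw+pi/2.. ; tool x along yaw
    return np.array([0,np.cos(yaw/2),np.sin(yaw/2),0])
E
python3 - <<'E'
from h import *
import pickle
d=pickle.load(open("img0.pkl","rb"));r=d["top"];k=.64
for n,uv,z in [("cork",(236,367),.03),("redtab",(243,388),.025),("steel",(556.5,369),.03),("bluetab",(556,393),.025),("hubtip",(427,351),.08),("c1",(416,329),.022),("c2",(455,345),.022),("c3",(437,382),.022),("c4",(400,366),.022),("crank",(376,354),.02)]:
    print(n,p2w(r,((uv[0]+.5)*k-.5,(uv[1]+.5)*k-.5),z).round(4))
for n in d:
    T=d[n]["camera_from_world"];print(n,-T[:3,:3].T@T[:3,3],d[n]["k1"],d[n]["mtx"][0,0])
o=bot.observe()
r=bot.get_image("wrist");T=r["camera_from_world"];R=T[:3,:3];c=-R.T@T[:3,3];print("wrist",c,R,r["mtx"],r["k1"])
q=o["ee_rot"];from scipy.spatial.transform import Rotation as Ro
M=Ro.from_quat(q[[1,2,3,0]]).as_matrix();print("tool",M,"cam in tool",M.T@(c-o["eef_pos"]),M.T@R.T)
E
```

```text
cork [0.5076 0.2906 0.03  ]
redtab [0.4716 0.2761 0.025 ]
steel [ 0.5268 -0.2767  0.03  ]
bluetab [ 0.4848 -0.2767  0.025 ]
hubtip [ 0.5444 -0.0437  0.08  ]
c1 [ 0.59   -0.0257  0.022 ]
c2 [ 0.5638 -0.0965  0.022 ]
c3 [ 0.4968 -0.066   0.022 ]
c4 [5.225e-01 4.000e-04 2.200e-02]
crank [0.5423 0.0441 0.02  ]
scene [ 1.24916634 -0.07336352  0.53415369] -0.07062084591971131 356.78643565656887
top [0.43855441 0.00361918 1.00295826] -0.07935554436686643 352.7614862829071
wrist [0.15907959 0.65831417 0.37284822] [[ 3.32846176e-01  9.42981065e-01 -3.66069480e-04]
 [ 9.08817112e-01 -3.20683652e-01  2.66858487e-01]
 [ 2.51525107e-01 -8.91555169e-02 -9.63735656e-01]] [[326.89239773   0.         259.1151374 ]
 [  0.         326.89239773 189.3401333 ]
 [  0.           0.           1.        ]] -0.06608093025664537
tool [[-9.43171118e-01  3.32307021e-01 -5.34888538e-04]
 [ 3.32307444e-01  9.43169558e-01 -1.71691339e-03]
 [-6.60517877e-05 -1.79709057e-03 -9.99998383e-01]] cam in tool [ 0.06872661 -0.00094964 -0.14250095] [[-5.71247640e-04 -9.63753243e-01 -2.66794602e-01]
 [ 9.99998813e-01 -9.32320099e-04  1.22670982e-03]
 [-1.43098353e-03 -2.66793585e-01  9.63752632e-01]]
```

```bash
python3 - <<'E'
from h import *
def ik(n,p,yd):
    s=bot.solve_ik(p,quat(np.radians(yd)));print(n,yd,None if s is None else s.round(2))
for y in(22,-158): ik("cork",[.508,.29,.006],y)
for y in(0,180,-180): ik("steel",[.527,-.277,.006],y)
for z in (.04,.13):
  for y in(69-33,69,69+33,-111-33,-111,-111+33): ik("hub",[.543,-.046,z],y)
E
```

```text
cork 22 [-0.9   0.64  0.42  1.94 -0.42  0.64 -1.4 ]
cork -158 [-0.53  0.61 -0.08  1.92  0.08  0.62  1.29]
steel 0 [-0.15  0.77  0.8   1.93 -0.79  0.78 -0.46]
steel 180 [ 0.11  0.65  0.42  1.92 -0.42  0.66  2.36]
steel -180 [ 0.11  0.65  0.42  1.92 -0.42  0.66  2.36]
hub 36 [-0.42  0.56  0.56  2.03 -0.47  0.68 -0.49]
hub 69 [-0.37  0.55  0.5   2.03 -0.42  0.66  0.04]
hub 102 [-0.33  0.54  0.44  2.03 -0.37  0.65  0.56]
hub -144 [-0.09  0.51  0.13  2.01 -0.11  0.63  2.31]
hub -111 [ 0.83  0.87 -1.18  1.96  0.97  1.03  1.95]
hub -78 [-0.75  0.81  1.11  2.05 -0.95  0.92 -2.04]
hub 36 [-0.55  0.45  0.72  1.98 -0.39  0.86 -0.56]
hub 69 [-0.49  0.43  0.64  1.98 -0.34  0.85 -0.03]
hub 102 [-0.44  0.41  0.57  1.97 -0.3   0.84  0.5 ]
hub -144 [-0.21  0.38  0.27  1.96 -0.14  0.82  2.34]
hub -111 [ 0.84  0.68 -1.18  1.9   0.72  1.07  2.14]
hub -78 [-0.78  0.61  1.11  1.99 -0.68  0.97 -2.26]
```

```bash
cat >> h.py <<'E'
import pickle
def look(name,p,yawd,z,file,off=.035):
    y=np.radians(yawd)
    bot.move_to([p[0]+off*np.cos(y),p[1]+off*np.sin(y),z],quat(y)); bot.sleep(.15)
    r=bot.get_image("wrist"); pickle.dump(r,open(file+".pkl","wb"))
    cv2.imwrite(f"pics/{file}.png",cv2.resize(r["image"][:,:,::-1],(800,600),interpolation=cv2.INTER_CUBIC))
    o=bot.observe();print(name,o["time_s"],o["eef_pos"].round(4)); return r
E
python3 - <<'E'
from h import *
look("hub",[.543,-.046],69,.17,"hub1")
look("cork",[.508,.29],-158,.15,"cork1")
E
```

```text
hub 2.9417 [ 0.5556 -0.0128  0.17  ]
cork 4.5 [0.476  0.2761 0.15  ]
```

View pics/hub1.png

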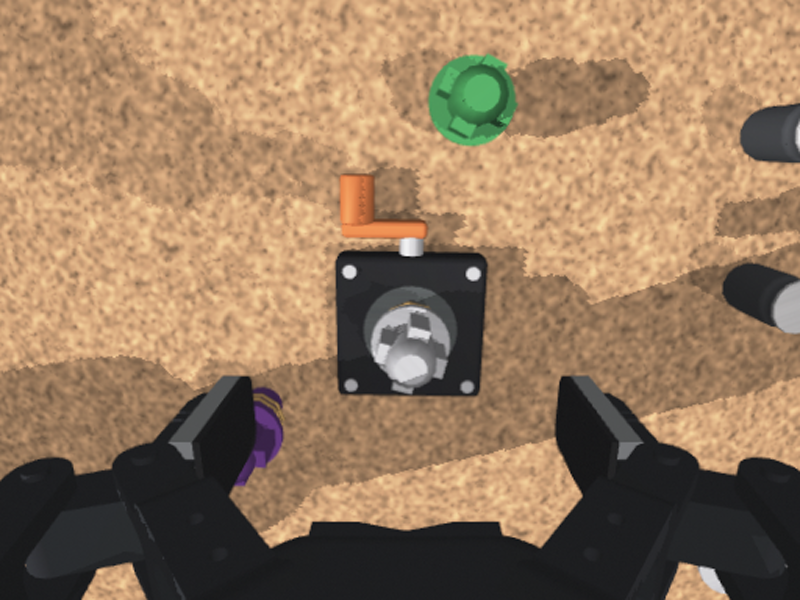

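View pics/cork1.png

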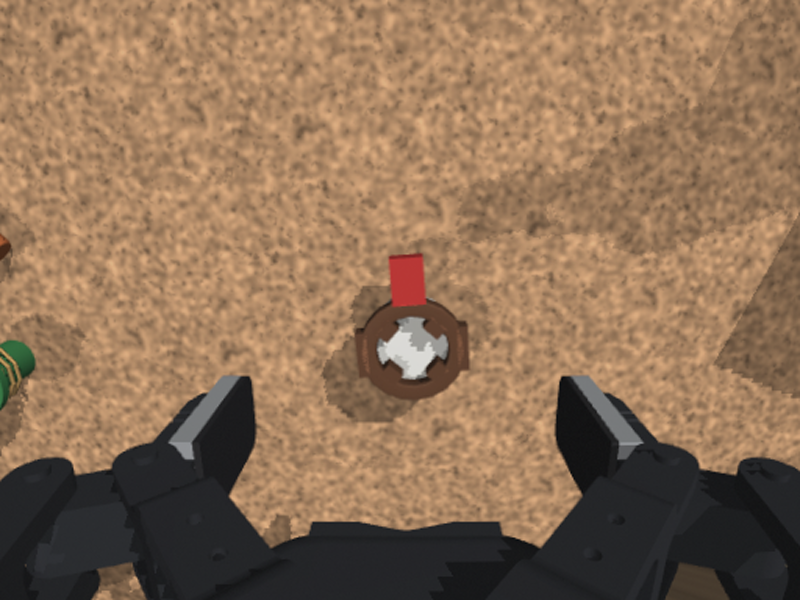

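The wrist views are clear. The hub shows at (410,365), the crank at (385,205) is up in the image, and the splines are turned about 15° clockwise. The cork is at (412,348) with its red tab at (407,280). I'll overlay projected models to refine both poses.

```bash
cat >> h.py <<'E'
def poly(r,im,pts,col,s,o,closed=True):
    P=np.array([w2p(r,p) for p in pts]); P=((P-o)*s+s/2-.5); cv2.polylines(im,[np.round(P*8).astype(np.int32)],closed,col,1,cv2.LINE_AA,3)
def circ(c,rad,z,n=60): return [[c[0]+rad*np.cos(t),c[1]+rad*np.sin(t),z] for t in np.linspace(0,2*np.pi,n)]
def rect(c,a,x0,x1,y0,y1,z):
    u=np.array([np.cos(a),np.sin(a)]);v=np.array([-u[1],u[0]]);return [[*(np.array(c)+x*u+y*v),z] for x,y in((x0,y0),(x1,y0),(x1,y1),(x0,y1))]
def crop(r,o,wh,s): return cv2.resize(np.ascontiguousarray(r["image"][o[1]:o[1]+wh[1],o[0]:o[0]+wh[0],::-1]),None,fx=s,fy=s,interpolation=cv2.INTER_CUBIC)
def ov_disc(r,c,a,z,o,wh,s=4):
    im=crop(r,o,wh,s);o=np.array(o);poly(r,im,circ(c,.03,z),(0,255,0),s,o);poly(r,im,circ(c,.02,z),(0,255,255),s,o)
    poly(r,im,rect(c,a,.03,.053,-.009,.009,z),(255,255,0),s,o);poly(r,im,rect(c,a,-.013,.013,-.031,.031,z),(255,0,255),s,o);return im
def ov_hub(r,c,a,b,o,wh,s=4):
    im=crop(r,o,wh,s);o=np.array(o);poly(r,im,circ(c,.022,.045),(0,255,0),s,o);poly(r,im,circ(c,.008,.08),(0,255,255),s,o)
    poly(r,im,rect(c,a,-.045,.045,-.045,.045,.022),(255,255,0),s,o)
    for k in (0,1): poly(r,im,rect(c,b+k*np.pi/2,-.018,.018,-.0053,.0053,.069),(255,0,255),s,o)
    return im
E
python3 - <<'E'
from h import *
L=lambda f:pickle.load(open(f+".pkl","rb"))
k=.64;S=lambda u,v:((u+.5)*k-.5,(v+.5)*k-.5)
r=L("hub1")
for n,uv,z in[("tip",(409,369),.08),("a",(337,253),.022),("b",(487,256),.022),("c",(479,394),.022),("d",(340,392),.022),("s1",(421,312),.069),("s2",(403,391),.069),("s3",(381,338),.069),("s4",(445,361),.069)]:print(n,p2w(r,S(*uv),z).round(4))
cs=np.array([p2w(r,S(*uv),.022)[:2] for uv in((337,253),(487,256),(479,394),(340,392))]);c=cs.mean(0)
v=(cs[0]+cs[1]-cs[2]-cs[3]);a=np.arctan2(v[1],v[0]);print("hub",c,"crank",a, "sizes",np.linalg.norm(cs-np.roll(cs,1,0),axis=1))
p=p2w(r,S(421,312),.069)-p2w(r,S(403,391),.069);b=np.arctan2(p[1],p[0]);print("b-a",b-a)
im1=ov_hub(r,c,a,b,(205,150),(115,112))
r=L("cork1")
l,rr=p2w(r,S(357,345),.03),p2w(r,S(468,345),.03);e=p2w(r,S(407,258),.03);m=(l+rr)/2;print(np.linalg.norm(l-rr),e,m)
f=p2w(r,S(411.5,379),.03);print("hole far rim",f)
v=rr-l;a2=np.arctan2(v[1],v[0])+np.pi/2;c2=e[:2]-.053*np.array([np.cos(a2),np.sin(a2)]);print("cork",c2,a2,np.arctan2(*(e-m)[1::-1]))
im2=ov_disc(r,c2,a2,.03,(217,155),(85,112))
cv2.imwrite("pics/ov1.png",np.hstack([im1,im2]))
E
```

```text
tip [ 0.5439 -0.0452  0.08  ]
a [0.5221 0.0135 0.022 ]
b [ 0.6025 -0.0191  0.022 ]
c [ 0.5701 -0.1005  0.022 ]
d [ 0.4894 -0.0682  0.022 ]
s1 [ 0.5588 -0.0231  0.069 ]
s2 [ 0.5349 -0.0602  0.069 ]
s3 [ 0.5351 -0.0288  0.069 ]
s4 [ 0.5611 -0.0522  0.069 ]
hub [ 0.54600539 -0.04360912] crank 1.19084696262989 sizes [0.08803817 0.08674266 0.08763362 0.08692224]
b-a -0.19164509196336277
0.06092124098765066 [0.46006104 0.27077354 0.03      ] [0.50396475 0.29168386 0.03      ]
hole far rim [0.52299478 0.29877907 0.03      ]
cork [0.50927505 0.29044538] 3.5218578899148003 -2.6971030784475
```

View pics/ov1.png

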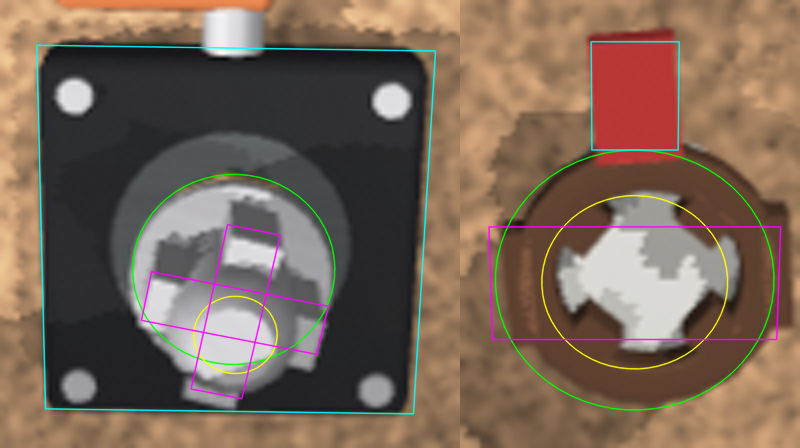

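The overlays show the hub about 1.6 mm nearer the robot and 1 mm left of the first fit, so it is at ≈(.5445,-.0447). The splines stand ≈-0.24 rad from the crank. The cork is at ≈(.508,.2935) with its tab at ≈-2.69 rad. I'll grip the cork, carry it above the hub and look.

```bash
cat >> h.py <<'E'
def st(m=""):
    o=bot.observe();print(m,"t",round(o["time_s"],2),"p",o["eef_pos"].round(4),"F",o["wrist_force"].round(1),"T",o["wrist_torque"].round(2),"w",round(o["grip_width"],4),"ff",round(float(o["finger_force"]),1));return o
HUB=np.array([.5445,-.0447])
E
python3 - <<'E'
from h import *
bot.move_to([.508,.2935,.06],quat(-2.693))
bot.movel([.508,.2935,.009],.1); st("down")
bot.command_gripper(.05); st("grip")
bot.movel([.508,.2935,.10],.2); st("lift")
bot.move_to([*HUB,.115],quat(.95)); bot.sleep(.2); st("over")
r=bot.get_image("wrist"); pickle.dump(r,open("w2.pkl","wb"))
cv2.imwrite("pics/w2.png",crop(r,(160,150),(200,150),4))
st()
E
```

```text
down t 5.63 p [0.5084 0.2937 0.0097] F [-0.2  0.4 -0.8] T [ 0.01 -0.04  0.  ] w 0.0852 ff 0.0
grip t 5.98 p [0.5087 0.2939 0.0103] F [-1.1  0.2  6.3] T [-0.26  0.19 -0.04] w 0.0608 ff 65.0
lift t 6.59 p [0.5073 0.2931 0.0993] F [ 0.  -0.4 -1.3] T [ 0.05  0.04 -0.  ] w 0.0604 ff 64.9
over t 8.25 p [ 0.5446 -0.0438  0.1148] F [ 0.5  0.5 -2.1] T [0.04 0.01 0.02] w 0.0601 ff 64.9
 t 8.3 p [ 0.5446 -0.0441  0.1149] F [ 0.3  0.1 -0.1] T [-0.05  0.    0.  ] w 0.0605 ff 64.9
```

View pics/w2.png

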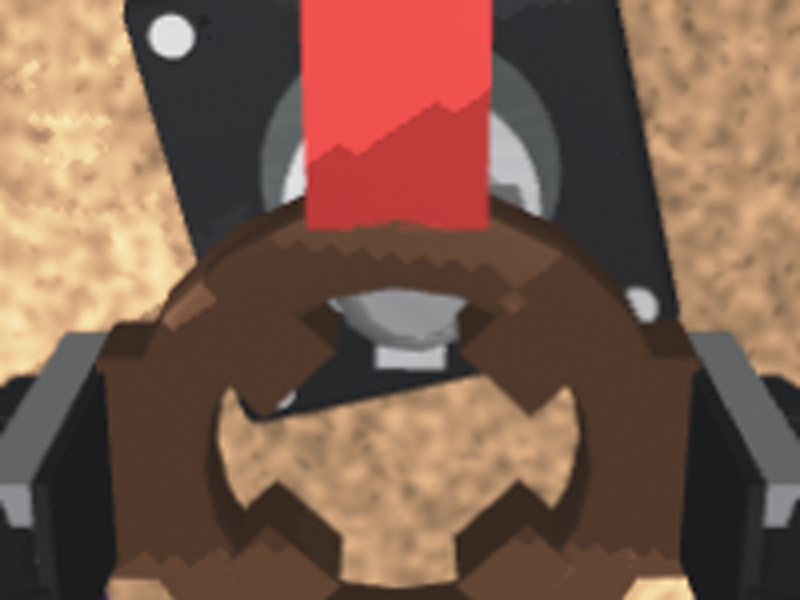

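```bash
python3 - <<'E'
from h import *
r=pickle.load(open("w2.pkl","rb"));S=lambda u,v:(160+(u+.5)/4-.5,150+(v+.5)/4-.5)
t=np.array([.5446,-.0441]);y=.95;ux=np.array([np.cos(y),np.sin(y)]);uy=np.array([np.sin(y),-np.cos(y)])
for n,uv,z in[("hole near top rim",(399,289),.136),("hole far bot rim",(399,586),.126),("tab root top?",(399,230),.136),("flatL",(112,450),.136),("flatR",(690,450),.136),("holeL",(218,435),.126),("holeR",(580,435),.136),("spline outer",(411,370),.069),("ringL",(262,165),.022),("ringR",(560,165),.022),("shL",(283,190),.045),("shR",(541,190),.045),("scr1",(171,36),.022),("scr2",(638,304),.022)]:
    p=p2w(r,S(*uv),z)[:2]-t;print(n,"x %.1f y %.1f mm"%(p@ux*1e3,p@uy*1e3))
print(bot.observe()["eef_pos"])
E
```

```text
hole near top rim x 20.0 y -0.8 mm
hole far bot rim x -20.6 y -0.8 mm
tab root top? x 26.1 y -0.8 mm
flatL x 2.0 y -30.5 mm
flatR x 2.2 y 29.3 mm
holeL x -1.4 y -20.9 mm
holeR x 3.9 y 17.8 mm
spline outer x -19.6 y 1.0 mm
ringL x 0.4 y -26.6 mm
ringR x 0.5 y 29.1 mm
shL x 2.5 y -20.6 mm
shR x 2.6 y 23.1 mm
scr1 x 24.9 y -42.6 mm
scr2 x -27.4 y 45.2 mm
[ 0.54457961 -0.04406321  0.11485973]
```

```bash
cat >> h.py <<'E'
def favg(n=3):
    F=np.zeros(3);T=np.zeros(3)
    for _ in range(n):
        bot.sleep(.03);o=bot.observe();F+=o["wrist_force"];T+=o["wrist_torque"]
    return F/n,T/n,o
def descend(xy,z0,z1,yaw,F0,dz=.002,fmax=7.,v=.05,g=6e-5,log=True):
    xy=np.array(xy,float);z=z0
    while z>z1+1e-6:
        z=max(z-dz,z1);bot.movel([*xy,z],v,quat(yaw));F,T,o=favg();F=F-F0
        d=g*F[:2];d*=min(1,.0006/max(np.linalg.norm(d),1e-9));xy=xy+d
        if log:print("z %.4f act %s F %s T %s t %.1f"%(z,o["eef_pos"].round(4),F.round(1),T.round(2),o["time_s"]))
        if F[2]>fmax:return xy,z,False
    return xy,z,True
E
python3 - <<'E'
from h import *
t=np.array([.5456,-.0462]);e=np.array([0,.0006])
bot.movel([*(t-e),.078],.1,quat(.95));F0,_,o=favg(6);print(F0,o["eef_pos"],o["time_s"])
xy,z,ok=descend(t-e,.078,.060,.95,F0,fmax=6.,dz=.003)
print(xy,z,ok)
if ok: print(descend(xy,.060,.052,.95,F0,fmax=6,dz=.0015))
E
```

```text
[ 0.44099821  0.05451703 -0.22603124] [ 0.54608339 -0.04685687  0.0785975 ] 9.0167
z 0.0750 act [ 0.5456 -0.0468  0.075 ] F [-0.6 -0.  -0.7] T [-0.02 -0.02 -0.  ] t 9.4
z 0.0720 act [ 0.5455 -0.0468  0.0719] F [-0.7  0.2 -0.8] T [-0.   -0.02  0.01] t 9.7
z 0.0690 act [ 0.5455 -0.0468  0.069 ] F [-0.5 -0.1 -0.9] T [-0.01 -0.    0.01] t 10.1
z 0.0660 act [ 0.5455 -0.0468  0.066 ] F [-0.3  0.8 -0.6] T [ 0.03 -0.02 -0.01] t 10.4
z 0.0630 act [ 0.5454 -0.0467  0.0629] F [-0.2  0.4 -0.7] T [ 0.06 -0.04  0.01] t 10.8
z 0.0600 act [ 0.5454 -0.0467  0.0599] F [-0.1  0.7 -1.3] T [ 0.09 -0.06 -0.01] t 11.1
[ 0.54545037 -0.04668689] 0.06 True
z 0.0585 act [ 0.5455 -0.0465  0.0585] F [-0.1 -0.  -1. ] T [ 0.15 -0.09 -0.02] t 11.5
z 0.0570 act [ 0.5457 -0.0466  0.057 ] F [ 0.5  1.1 -1. ] T [ 0.23 -0.24  0.  ] t 11.8
z 0.0555 act [ 0.5457 -0.0466  0.0555] F [ 1.2  1.5 -0.9] T [ 0.33 -0.39 -0.03] t 12.2
z 0.0540 act [ 0.5457 -0.0465  0.054 ] F [ 1.4  1.4 -0.9] T [ 0.32 -0.4  -0.04] t 12.5
z 0.0525 act [ 0.5457 -0.0464  0.0525] F [ 1.7  1.8 -0.5] T [ 0.37 -0.44 -0.05] t 12.9
z 0.0520 act [ 0.5457 -0.0464  0.052 ] F [1.1 1.9 0.7] T [ 0.33 -0.36 -0.02] t 13.2
(array([ 0.5457953 , -0.04622856]), 0.052, True)
```

```bash
python3 - <<'E'
from h import *
F0=np.array([.1,.1,-.8])
xy,z,ok=descend([.5459,-.0461],.052,.037,.95,F0,dz=.003,fmax=6,g=1e-4)
if ok: xy,z,ok=descend(xy,.037,.0325,.95,F0,dz=.001,fmax=5,g=1e-4)
print(xy,z,ok)
E
```

```text
z 0.0490 act [ 0.5457 -0.0462  0.0487] F [ 1.9  0.6 -1.3] T [ 0.19 -0.37 -0.05] t 13.6
z 0.0460 act [ 0.5457 -0.0461  0.0458] F [ 0.8  0.5 -0.6] T [ 0.16 -0.21 -0.04] t 13.9
z 0.0430 act [ 0.5459 -0.0461  0.0429] F [-0.   0.  -0.4] T [ 0.12 -0.08 -0.01] t 14.3
z 0.0400 act [ 0.546  -0.0461  0.0399] F [-0.3 -0.6 -0.1] T [ 0.04 -0.04  0.01] t 14.6
z 0.0370 act [ 0.546  -0.0461  0.0369] F [-0.2  0.1 -0.3] T [ 0.03 -0.01 -0.01] t 15.0
z 0.0360 act [ 0.5461 -0.046   0.036 ] F [-0.3  0.   0.1] T [ 0.02 -0.01 -0.01] t 15.3
z 0.0350 act [ 0.5463 -0.0461  0.0352] F [-0.5  0.1  3.2] T [0.05 0.09 0.01] t 15.7
z 0.0340 act [ 0.5463 -0.0461  0.0342] F [-0.5 -0.1  4.8] T [0.02 0.1  0.01] t 16.0
z 0.0330 act [ 0.5463 -0.0461  0.0332] F [0.1 0.2 6.1] T [ 0.1   0.09 -0.01] t 16.4
[ 0.54600628 -0.04601777] 0.032999999999999995 False
```

```bash
python3 - <<'E'
from h import *
bot.movel([.546,-.046,.0345],.05,quat(.95));bot.command_gripper(.085);st("rel")
bot.movel([.546,-.046,.13],.2,quat(.95));bot.sleep(.1);st()
a=bot.get_image("wrist");pickle.dump(a,open("h3.pkl","wb"))
r=look("steel",[.5268,-.2767],0,.13,"st1",.04)
k=.64;im1=crop(a,(190,180),(140,130),3);im2=crop(r,(190,150),(126,130),3)
cv2.imwrite("pics/v3.png",np.hstack([im1,im2]))
E
```

```text
rel t 16.99 p [ 0.5456 -0.0459  0.0342] F [0.3 0.8 0.2] T [-0.02  0.05 -0.  ] w 0.0854 ff 0.0
 t 17.72 p [ 0.5448 -0.0456  0.1285] F [ 0.9 -0.3 -0.2] T [-0.01  0.04  0.  ] w 0.085 ff 0.0
steel 18.8917 [ 0.5675 -0.2745  0.1298]
```

View pics/v3.png

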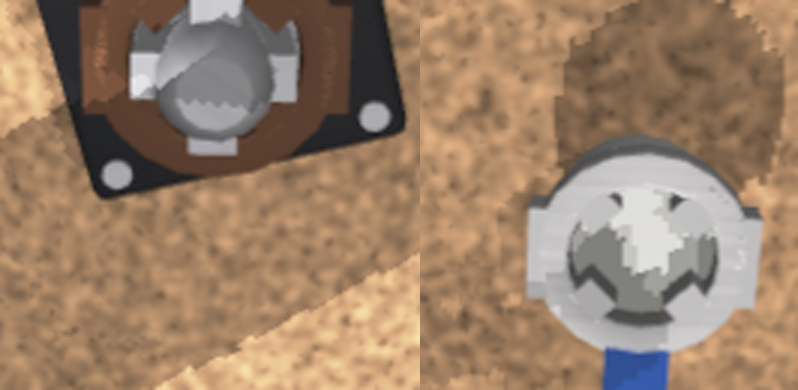

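The left half shows the cork seated square, with the splines through its gaps. The right half shows the steel plate with flats centred at (529,252) and (757,263) and its blue tab pointing down at (636,370). I'll compute the steel pose and grip it.

```bash
python3 - <<'E'
from h import *
r=pickle.load(open("st1.pkl","rb"));S=lambda x,y:(190+(x-420+.5)/3-.5,150+(y+.5)/3-.5)
L=[p2w(r,S(*q),.03)[:2] for q in((527,205),(527,297),(762,218),(755,308))]
l=(L[0]+L[1])/2;q=(L[2]+L[3])/2;d=l-q
print(l,q,np.linalg.norm(d),"mid",(l+q)/2,"len",np.linalg.norm(L[0]-L[1]),np.linalg.norm(L[2]-L[3]))
a=np.arctan2(d[1],d[0])-np.pi/2;a2=[np.arctan2(*(L[i]-L[i+1])[::-1]) for i in(0,2)]
print("yaw",a,a2)
far=p2w(r,S(640,351),.03);near=p2w(r,S(650,153),.03);print("ring",far,near,(far+near)/2)
bl=(r["image"][:,:,2].astype(int)-r["image"][:,:,0]>60);ys,xs=np.nonzero(bl);m=(ys>260);print("blue",len(xs),[p2w(r,(xs[ys==y].mean(),y),.03)[:2].round(4) for y in(ys.min()+2,ys.max()-2)])
print(bot.observe()["eef_pos"])
E
```

```text
[ 0.52980006 -0.2471851 ] [ 0.5266203  -0.30916644] 0.062062847867368105 mid [ 0.52821018 -0.27817577] len 0.02661275915520989 0.026225147656938626
yaw -0.0512568766052095 [np.float64(-0.02626062689126129), np.float64(-0.030059042018748885)]
ring [ 0.50032038 -0.27758355  0.03      ] [ 0.55762195 -0.27978365  0.03      ] [ 0.52897117 -0.2786836   0.03      ]
blue 542 [array([ 0.4991, -0.2768]), array([ 0.4771, -0.2756])]
[ 0.56754172 -0.27448527  0.12984286]
```

```bash
python3 - <<'E'
from h import *
p=[.5285,-.279]
bot.move_to([*p,.06],quat(-.051));bot.movel([*p,.011],.1);st("down")
bot.command_gripper(.05);st("grip")
bot.movel([*p,.10],.2)
bot.move_to([.546,-.0455,.11],quat(.95));bot.sleep(.2)
r=bot.get_image("wrist");pickle.dump(r,open("w4.pkl","wb"));cv2.imwrite("pics/w4.png",crop(r,(160,150),(200,150),4))
st("over")
E
```

```text
down t 19.95 p [ 0.5284 -0.2793  0.0108] F [0.7 0.7 0.8] T [-0.   -0.01  0.05] w 0.085 ff 0.0
grip t 20.3 p [ 0.529  -0.2793  0.0121] F [-0.5  0.3  6. ] T [ 0.22  0.21 -0.01] w 0.0603 ff 65.5
over t 22.07 p [ 0.5459 -0.0472  0.1099] F [-0.4  0.6 -1.9] T [ 0.01 -0.   -0.01] w 0.0606 ff 65.1
```

View pics/w4.png

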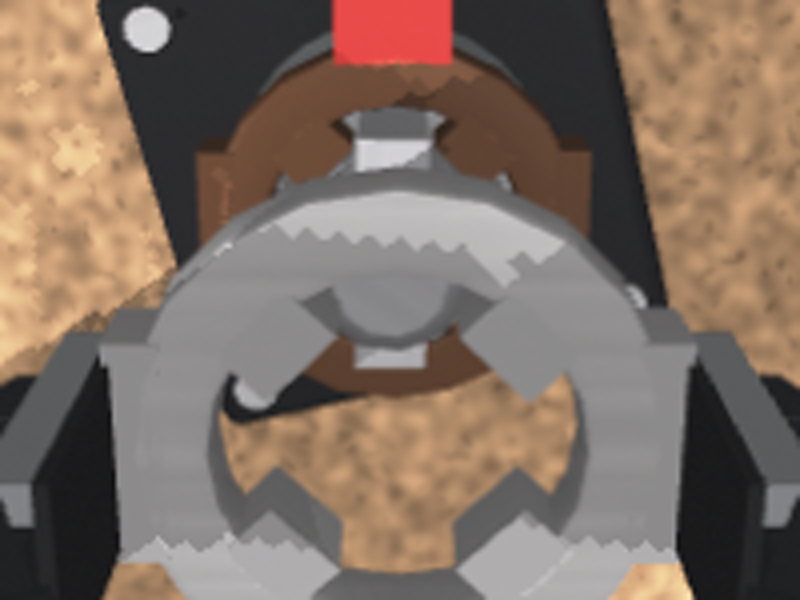

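The hub and cork sit about 0.8 mm left of the steel plate's centre line, the splines are level, and the plate is held ≈0.8 mm forward in the tool. I'll aim at (.5455,-.0467) and descend compliantly.

```bash
python3 - <<'E'
from h import *
t=np.array([.5455,-.0467])
bot.movel([*t,.076],.1,quat(.95));F0,_,o=favg(6);print(F0,o["eef_pos"],o["time_s"])
t=t+np.clip(t-o["eef_pos"][:2],-.0006,.0006)
xy,z,ok=descend(t,.076,.064,.95,F0,dz=.003,fmax=5,g=1e-4)
if ok: xy,z,ok=descend(xy,z,.054,.95,F0,dz=.0015,fmax=5,g=1e-4)
print(xy,z,ok)
E
```

```text
[ 0.07939443 -0.25890229 -1.97763717] [ 0.54604461 -0.04678638  0.07659891] 22.7667
z 0.0730 act [ 0.545  -0.0466  0.073 ] F [-0.2  0.1  0.7] T [-0.04 -0.02 -0.02] t 23.1
z 0.0700 act [ 0.5449 -0.0466  0.0699] F [0.  0.2 1.2] T [-0.02 -0.03 -0.01] t 23.5
z 0.0670 act [ 0.5449 -0.0466  0.067 ] F [-0.1  0.3  0.2] T [ 0.01 -0.01 -0.  ] t 23.8
z 0.0640 act [ 0.5449 -0.0466  0.064 ] F [-0.1  0.4  0.2] T [ 0.03 -0.03 -0.  ] t 24.2
z 0.0625 act [ 0.5449 -0.0465  0.0625] F [-0.4  0.3  0.4] T [-0.   -0.02 -0.01] t 24.5
z 0.0610 act [ 0.5449 -0.0465  0.061 ] F [0.2 0.2 0.4] T [ 0.02 -0.02 -0.03] t 24.9
z 0.0595 act [ 0.5449 -0.0465  0.0595] F [0.3 0.3 0.3] T [ 0.03  0.   -0.01] t 25.2
z 0.0580 act [ 0.5449 -0.0464  0.058 ] F [ 0.2 -0.4  0.1] T [ 0.03 -0.02 -0.02] t 25.6
z 0.0565 act [ 0.5449 -0.0464  0.0565] F [ 0.1  0.3 -0.1] T [ 0.03 -0.04 -0.01] t 25.9
z 0.0550 act [ 0.5449 -0.0464  0.055 ] F [-0.4  0.2 -0.2] T [ 0.06 -0.07 -0.01] t 26.3
z 0.0540 act [ 0.5449 -0.0464  0.054 ] F [-0.   0.5  0.3] T [ 0.05 -0.07 -0.01] t 26.6
[ 0.54491579 -0.04636876] 0.054 True
```

```bash
python3 - <<'E'
from h import *
F0=np.array([.1,-.1,-1.7])
xy,z,ok=descend([.5449,-.0464],.054,.049,.95,F0,dz=.0025,fmax=5,g=1e-4)
if ok: xy,z,ok=descend(xy,z,.0435,.95,F0,dz=.001,fmax=5,g=1e-4)
print(xy,z,ok)
E
```

```text
z 0.0515 act [ 0.5449 -0.0463  0.0514] F [ 0.8  0.1 -0.6] T [ 0.09 -0.12 -0.03] t 27.0
z 0.0490 act [ 0.5454 -0.0467  0.0493] F [ 1.3 -0.3  2.6] T [-0.09 -0.28 -0.01] t 27.3
z 0.0480 act [ 0.5455 -0.0466  0.0482] F [ 0.7 -0.9  3.3] T [-0.21 -0.34  0.01] t 27.7
z 0.0470 act [ 0.5455 -0.0466  0.0472] F [ 1.  -0.6  4.5] T [-0.24 -0.39  0.  ] t 28.0
z 0.0460 act [ 0.5455 -0.0467  0.0462] F [ 1.1 -0.4  6.4] T [-0.28 -0.39 -0.01] t 28.4
[ 0.54538391 -0.04660856] 0.046 False
```

Contact came about 2.5 mm early, which fits the fingertips touching the cork's flats below. I'll release so the plate drops the last bit, regrip higher with only the tips on the steel, and press home.

```bash
python3 - <<'E'
from h import *
bot.movel([.5454,-.0466,.0498],.05,quat(.95));F,_,o=favg();print(F,o["eef_pos"])
bot.command_gripper(.085);st("rel")
bot.movel([.5454,-.0466,.0545],.05,quat(.95));F0,_,o=favg();print(F0)
bot.command_gripper(.05);bot.sleep(.1);st("regrip");F,_,o=favg();print(F)
xy,z,ok=descend(o["eef_pos"][:2],.0545,.048,.95,F0,dz=.001,fmax=6,g=1e-4)
print(xy,z,ok)
E
```

```text
[ 1.43935459 -0.16249102  0.76009595] [ 0.5451205  -0.0464139   0.04955736]
rel t 29.09 p [ 0.5449 -0.0464  0.0495] F [-0.4  0.4  0. ] T [ 0.01 -0.04  0.01] w 0.0849 ff 0.0
[ 0.08815135 -0.0588617  -0.00374613]
regrip t 29.89 p [ 0.5453 -0.0465  0.0545] F [ 0.1 -0.2  1.1] T [ 0.09  0.15 -0.  ] w 0.0594 ff 64.0
[-0.83673769  0.05455257  1.2179361 ]
z 0.0535 act [ 0.5453 -0.0465  0.0536] F [-1.2  0.2  2.4] T [0.1  0.26 0.02] t 30.3
z 0.0525 act [ 0.5453 -0.0465  0.0526] F [-1.   0.8  4.2] T [ 0.16  0.25 -0.01] t 30.7
z 0.0515 act [ 0.5453 -0.0466  0.0517] F [-1.3  0.9  5.5] T [0.14 0.31 0.01] t 31.0
z 0.0505 act [ 0.5453 -0.0465  0.0509] F [-1.5  0.7  6.4] T [0.16 0.38 0.05] t 31.4
[ 0.54477813 -0.04628636] 0.050499999999999996 False
```

```bash
python3 - <<'E'
from h import *
bot.movel([.5453,-.0465,.0535],.05,quat(.95));bot.command_gripper(.085)
bot.movel([.5453,-.0465,.14],.2,quat(.95));bot.sleep(.1);st("up")
a=bot.get_image("wrist");pickle.dump(a,open("h5.pkl","wb"))
bot.move_to([.50,-.25,.25],quat(.95));st()
s=bot.get_image("scene");pickle.dump(s,open("s5.pkl","wb"))
q=w2p(s,[.545,-.046,.055]);print(q);x,y=int(q[0])-33,int(q[1])-30
cv2.imwrite("pics/v5.png",np.hstack([cv2.resize(crop(a,(190,150),(140,150),3),(400,430)),cv2.resize(crop(s,(x,y),(66,72),6),(396,430))]))
E
```

```text
up t 32.7 p [ 0.5441 -0.0461  0.1385] F [-0.3 -0.2 -0.4] T [0.09 0.04 0.  ] w 0.0851 ff 0.0
 t 33.68 p [ 0.5005 -0.2477  0.2487] F [ 0.  -0.1 -0.2] T [0.06 0.01 0.02] w 0.0849 ff 0.0
[237.00226352 180.46400918]
```

View pics/v5.png

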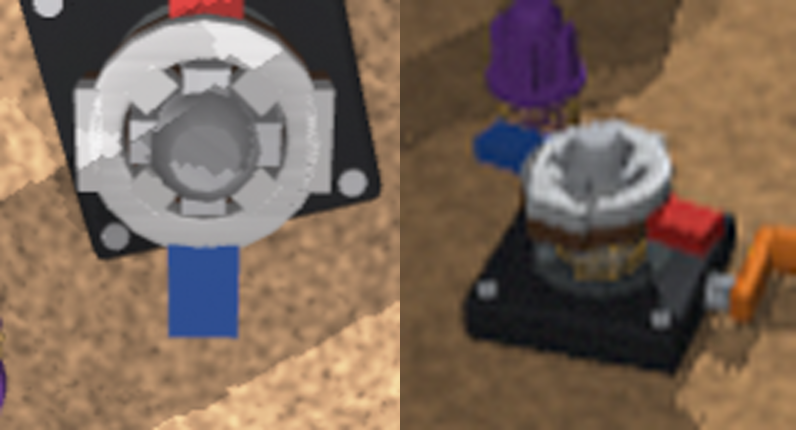

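The tabs are right: red on the crank's side, blue opposite, and the splines through both plates. The steel looks high in the scene view, though, so I'll check its height against projections.

```bash
python3 - <<'E'
from h import *
s=pickle.load(open("s5.pkl","rb"));a=pickle.load(open("h5.pkl","rb"))
c=np.array([.5457,-.0462])
x,y=204,150;im=crop(s,(x,y),(66,72),6);im0=im.copy();o=np.array((x,y))
poly(s,im,circ(c,.03,.065),(0,255,0),6,o);poly(s,im,circ(c,.03,.045),(255,255,0),6,o);poly(s,im,circ(c,.008,.08),(0,0,255),6,o);poly(s,im,rect(c,1.19,-.045,.045,-.045,.045,.022),(255,0,255),6,o)
cv2.imwrite("pics/v6.png",np.hstack([im,im0]))
# wrist: flats width in v5 left crop (scale 400/420*3)
k=400/420*3;S=lambda u,v:(190+(u+.5)/k-.5,150+(v+.5)/(430/450*3)-.5)
for z in(.065,.070,.075):print(z,[round(float(np.linalg.norm(p2w(a,S(*p),z)-p2w(a,S(*q),z)))*1e3,1) for p,q in(((76,140),(334,140)),((168,290),(238,290)))])
E
```

```text
0.065 [62.5, 17.8]
0.07 [61.0, 17.4]
0.075 [59.6, 17.0]
```

View pics/v6.png

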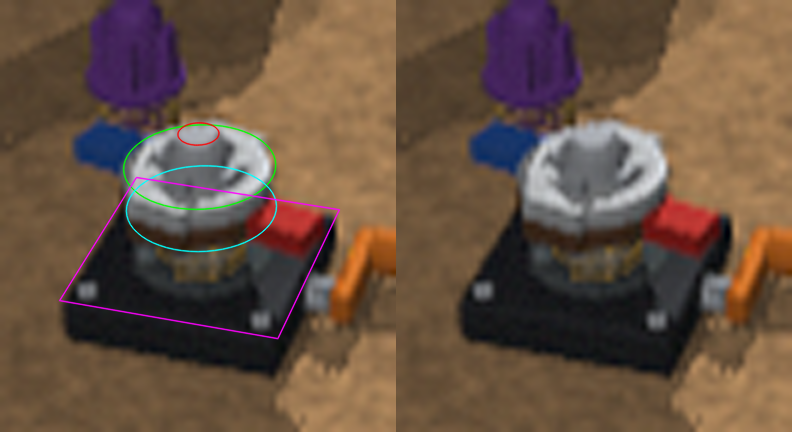

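The projected model with the steel's top at 65 mm fits the scene view. The flats also measure 62.5 mm and the tab 17.8 mm at that height, so both plates are home. The arm is clear of everything, so I'm handing in.

```bash
python3 - <<'E'
from rig import bot
print(bot.job_done(), bot.observe()["time_s"])
E
```

```text
the job is handed in; nothing more can be done
the job is handed in; nothing more can be done
```

The job is handed in at about 34 s of the 72 s allowed: the cork disc is fully home on the splines with its red tab on the crank's side, and the steel plate is fully home on top of it with its blue tab opposite; the hub was pressed down only a few millimetres (about 6 N), and the canisters and reel were left alone.

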